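Open the tall scrap caddy with its lever, then ease its lid shut

TASK

I want to see whether the taller of the two scrap caddies is full: with the fingertips press its front lever all the way down so that its lid stands wide open, and keep it down for about two seconds while I look. Then ease the lever slowly back up, with the fingers on it, so that the lid comes down shut without falling or slamming, and take the hand away. Work only through the lever: do not touch the lid, do not lift, shift or tip the caddy, and leave the lower caddy and everything else standing about as they are.

Things in the scene. Friction and masses are not known exactly. Their poses are not given: they have to be found in the camera images.
- tall_caddy: the taller of two like steel scrap caddies, 140 mm deep x 116 wide x 180 high (with lid 194), black base; loose, 4 kg; tips if its lever is pushed with over 40 N. Origin: centre of the underside; -x points out of its front, to the lever and (within 0.2 rad) to the robot. The two may have swapped places.
- tall_press (a point): the place to press on the tall caddy's lever: on top of its ribbed rubber tread, mid-width, 68 mm in front of the front wall, 100 mm from the pivot, 25 mm short of the free end. Moves with the lever: 71 mm above the worktop at rest, 31 mm fully down. Keep a wide gripper body parallel to the caddy's front, so that it clears the front wall.
- tall_tongue: the lever of the tall caddy: a flat steel tongue 95 mm wide and 6 mm thick that sticks out 92 mm from the middle of the caddy's front wall, nose up by 0.2 rad at rest, nose down by 0.2 rad when fully pressed. Origin: its pivot axis, 30 mm behind the front wall and 48 mm above the worktop; axes as the caddy's at rest.
- tall_lever (a joint): angle of the tall caddy's lever: 0 at rest (up), 0.4 rad fully pressed down against its stop. The lid's weight pushes it up: pressing takes about 3 to 8 N at the press point. A rod links it to the lid.
- tall_lid (a joint): angle of the tall caddy's lid, hinged along its rear edge: 0 shut, 1.2 rad wide open; always 3 times the lever angle. It falls shut (over 5 rad/s) as soon as the lever is let go: nothing damps it but the finger on the lever.
- tall_panel: the tall caddy's lid: a steel plate 152 x 126 x 8 mm on top of the caddy. Origin: on its hinge axis, at the rear edge. Not to be touched.
- low_caddy: the lower of two like steel scrap caddies, 120 mm deep x 108 wide x 80 high (with lid 94), black base; loose, 4 kg; tips if its lever is pushed with over 40 N. Origin: centre of the underside; -x points out of its front, to the lever and (within 0.2 rad) to the robot. The two may have swapped places.
- low_lid (a joint): angle of the low caddy's lid: 0 shut, 1.2 wide open (its own lever works as the tall one's).
- garlic: bystander: garlic bulb, 60 mm across, 59 mm high, loose at the front edge of the worktop; origin at its underside
- matches: bystander: match box 37 x 52 x 16 mm, loose at the front edge of the worktop; origin at its underside
- bottle_cork: bystander: cork 18 mm across and 38 mm high, standing at the front edge of the worktop; origin at its underside
- glass_jar: bystander: squat glass jar with a pale lid, 49 mm across, 56 mm high, standing behind the caddies; origin at its underside

How it is judged (in metres and radians):
On the way, in this order (a step that is already met when the one before it is completed fails the run):
1. the fingers hold the tall caddy's lever down, its lid wide open, for 1.5 s (value of joint tall_lid above 1.1 rad and contact force between the fingers and tall_tongue above 0.5 N), for 1.5 s.
2. on the way down the lid is still carried by the fingers on the lever (value of joint tall_lid between 0.1 and 0.6 rad and contact force between the fingers and tall_tongue above 0.3 N), for 0.05 s.
3. the lid is shut again (value of joint tall_lid below 0.06 rad), for 0.2 s.
At the end, for the whole second after the job is handed in: Both lids shut (within 0.06 rad) and at rest, both caddies within 20 mm of where they stood, the four bystanders within 30 mm. On the way the tall caddy's lid was held open beyond 1.1 rad for 1.5 s by the fingers on its lever, and closed at no more than 2 rad/s (value of joint each of tall_lid, low_lid below 0.06 rad and angular speed of tall_panel below 0.1 rad/s and distance of each of tall_caddy, low_caddy from where it was at the start of the episode below 0.02 m and distance of each of garlic, matches, bottle_cork, glass_jar from where it was at the start of the episode below 0.03 m); the robot touches nothing.
It fails at once if the tall caddy's lid falls or slams (closes faster than 2 rad/s) (velocity of joint tall_lid below -2 rad/s).
It fails at once if the robot touches the tall caddy's lid (contact force between any of the fingers, the arm and tall_panel above 0.5 N).
It fails at once if a caddy is lifted, tipped or shoved away (height (world z) of any of tall_caddy, low_caddy above 0.012 m or angle between any of tall_caddy, low_caddy's own z axis and vertical above 0.1 rad or distance of any of tall_caddy, low_caddy from where it was at the start of the episode above 0.03 m).
It fails at once if the low caddy's lid is opened (value of joint low_lid above 0.15 rad).
It fails at once if a bystander is lifted or knocked away (distance of any of garlic, matches, bottle_cork, glass_jar from where it was at the start of the episode above 0.04 m or height (world z) of any of garlic, matches, bottle_cork, glass_jar above 0.015 m).
It also fails if it takes over 48 s, if anything falls off the work surface, if the arm or the gripper's body presses on something with over 40 N, if the wrist force passes 120 N, or if a joint passes its speed limit or range.

ROBOT

A 6-joint arm with a two-finger parallel gripper is mounted at the origin on a cart in front of the work surface, level with it; the furniture and walls round the work are solid. World frame = base frame: x ahead of the robot, y to its left, z up, the work surface at z = 0. Lengths are in m, angles in degrees, forces in N, time in s.
With the tool pointing down it reaches from about 0.375 to 0.9 m from the base axis. Payload 3.1 kg.
Tool frame: the origin (TCP) lies midway between the tips of the shut fingers; the grasp point (between the pads) lies 19 mm behind it; z points along the fingers, y is the line along which they close (so a half turn about z gives the same grasp; the last joint's range is limited). The gripper opens to 87 mm and grips with 3 to 60 N. Pads are 19 mm wide; open, the fingers measure 117 mm over their backs; the gripper's body (75 mm by 190 mm) begins 51 mm behind the grasp point.
Start: joints at [60.59, 30.224, 82.088, -0, 67.689, -10.227], TCP at [0.205, 0.59, 0.196] pointing down, gripper open.
Joint ranges: [-176.69, 176.69], [-43.24, 126.21], [12.49, 139.97], [-82, 262], [0, 151.66], [-163.58, 163.58]. Speed limits (degrees/s): [159.86, 159.86, 180, 180, 180, 180].

INTERFACE

Orientations are given as a 3x3 rotation matrix whose columns are the frame's x, y, z axes.
In Python, from rig import bot, eyes, job gives the robot as it stands (bot), with the cameras (eyes) and the job (job).
- The arm moves only by the tool step_hand, called after "Request:" as name(argument=value, ...), one argument or row to a line, values as JSON. Schema: {"type":"object","properties":{"rows":{"type":"array","items":{"type":"array","items":{"type":"array","items":{"type":"number"},"minItems":7,"maxItems":7},"minItems":1,"maxItems":20},"minItems":1,"maxItems":1},"only":{"type":"string"},"quiet":{"type":"boolean"},"lines":{"type":"string"}},"required":["rows"],"additionalProperties":false}. rows is a list that holds a single list of rows (three levels of brackets), with 1 to 20 rows, each of 7 numbers: dx, dy, dz in shares of 0.75 m (1.0 is 0.75 m), then a rotation vector rx, ry, rz in normalised numbers (1 is 180 degrees), then the opening from 0.0 (shut) to 1.0 (fully open); each row is the pose to reach, as a shift and turn from the pose commanded when the call began, along the tool's axes at that moment; what a row does not reach only later rows make up. A row lasts 1/10 s, in which the tool goes at most 0.05 m and 8.59 degrees, less where a joint would pass 70% of its speed; a pose out of reach is approached as far as the arm can. The fingers move at their own pace and stop on an object; the grip force is fixed at half the most. Time passes only in rows, so rows that do not move let the fingers close. The tool returns the time, the measured TCP pose, the force, the opening and the grip force at its end. only (a regular expression) keeps the lines of the reply that match it, lines (a string "A,B") keeps lines A to B, and quiet returns only ok. A shift or turn number past 1, either way, is cut back to 1. Input that does not fit is refused with a message, and nothing moves.
- bot.read_state(): the state, without advancing time (a new reading comes with each control period).
- eyes.capture(name): name is "side" or "top" or "wrist"; returns a dict with "color" (480x640x3 uint8, red, green, blue), "K" (3x3 intrinsics, pixels), "view" (4x4, takes a point from world to camera coordinates); the wrist camera has in their place "mount" (4x4, takes a point from camera to tool coordinates, whose origin is the TCP and whose axes are the flange's). Camera axes: x right, y up, looking along -z (the intrinsics and any distortion apply to the point x, -y, -z); pixel columns grow to the right and rows downward; lengths in m; the calibration is good to about 2 mm. A picture is of the moment at which its call begins: read the wrist's pose just before it. There is no depth.
- job.hand_in(): hands the job in; it is judged then, once.
The state is a dict: "time_s": time; "joint_positions": joint angles; "qvel": joint speeds; "tau": joint torques, N m; "position": TCP position; "tcp_rot": TCP orientation; "force": force on the tool from outside, world axes, zero at the start; "moment": the same for the moment, N m; "opening": opening from 0.0 (shut) to 1.0 (fully open); "grasp_force": force on a finger pad.
Only numpy, scipy, OpenCV 4.12 (cv2) and the standard library are available. Lean on these libraries where they do the work, as an engineer would, in place of code of your own. Each camera call takes 0.05 s, during which the arm holds its last target. There are 200 camera calls.

## Working session

There is one attempt and no reset: what is moved stays moved. The work goes in short steps, Python scripts to look and compute and a tool call to move; the robot and the scene stay as the last step left them, time stands still between calls to the robot, and variables do not carry over. Pictures are saved under pics/ and viewed, at most 10 in all, crops included, and the job is handed in when it is done.

```bash
ls; mkdir -p pics; python3 - <<'E'
from rig import bot, eyes, job
import cv2,numpy as np
s=bot.read_state();print(s['time_s'],s['position'],s['tcp_rot'],s['force'],s['opening'])
for n in('side','top'):
    c=eyes.capture(n);cv2.imwrite(f'pics/{n}0.png',c['color'][:,:,::-1]);np.savez(f'{n}0.npz',**c);print(n,c.keys(),c['K'],c['view'])
E
```

```text
pics
rig.py
0.0 [0.20492366 0.58960709 0.19495757] [[-9.44494398e-01  3.28525796e-01 -1.06469169e-03]
 [ 3.28527305e-01  9.44492535e-01 -1.91342679e-03]
 [ 3.76983297e-04 -2.15700118e-03 -9.99997603e-01]] [0.79761217 0.86211536 0.55809137] 1.0034294254772658
side dict_keys(['color', 'K', 'view']) [[605.03140873   0.         314.59016235]
 [  0.         605.03140873 244.60336431]
 [  0.           0.           1.        ]] [[ 0.87635963 -0.48163423 -0.00471865 -0.45870585]
 [ 0.28904706  0.5180498   0.8050318  -0.32004898]
 [-0.38528638 -0.70686128  0.59321289 -0.79944063]
 [ 0.          0.          0.          1.        ]]
top dict_keys(['color', 'K', 'view']) [[482.33384949   0.         319.76797584]
 [  0.         482.33384949 236.28761653]
 [  0.           0.           1.        ]] [[ 0.0512588  -0.99867345 -0.00488718  0.03153689]
 [ 0.95471404  0.04756524  0.29369823 -0.62607746]
 [-0.29307617 -0.01972048  0.9558857  -0.79767312]
 [ 0.          0.          0.          1.        ]]
```

View pics/side0.png

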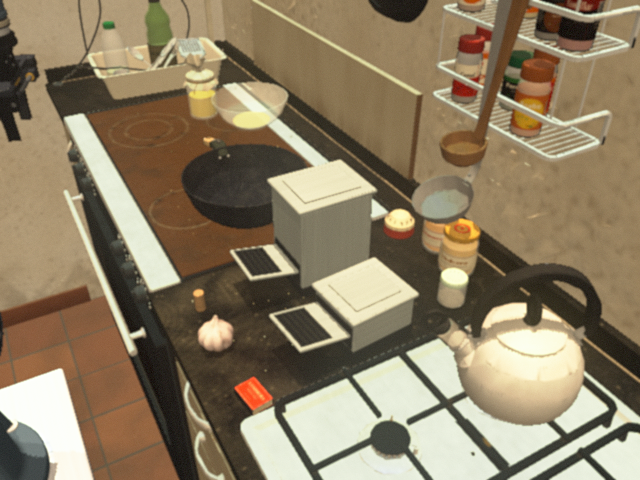

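View pics/top0.png

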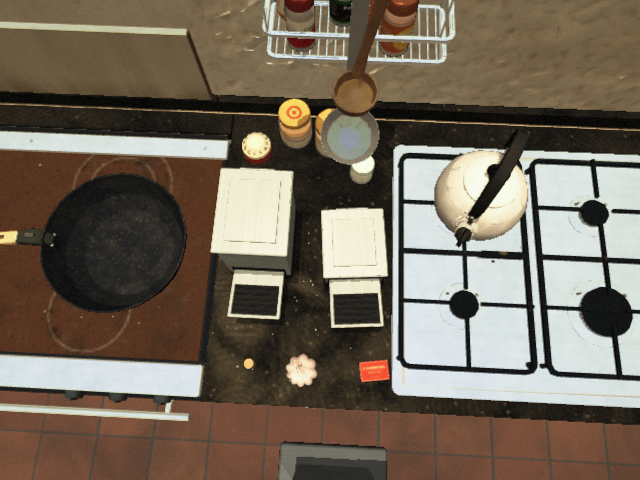

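The tall caddy is the left one: in the top view its lid is near (254,212) and its lever near (256,294). In the side view the lever is near (263,262). Next I'll crop both views to get the corners.

```bash
python3 - <<'E'
import cv2,numpy as np
a=cv2.imread('pics/top0.png')[160:330,200:300];b=cv2.imread('pics/side0.png')[150:290,220:390]
A=cv2.resize(a,(350,595),interpolation=cv2.INTER_CUBIC);B=cv2.resize(b,None,fx=2.6,fy=2.6,interpolation=cv2.INTER_CUBIC)
o=np.zeros((595,800,3),np.uint8);o[:,:350]=A;o[:B.shape[0],352:352+B.shape[1]]=B
cv2.imwrite('pics/crop.png',o)
g=cv2.cvtColor(cv2.imread('pics/top0.png'),cv2.COLOR_BGR2GRAY)
m=(g>120).astype('uint8')
n,l,st,c=cv2.connectedComponentsWithStats(m[262:330,215:300])
for i in range(1,n):
    if st[i,4]>200:
        cs,_=cv2.findContours((l==i).astype('uint8'),cv2.RETR_EXTERNAL,2);r=cv2.minAreaRect(max(cs,key=len));print(st[i],cv2.boxPoints(r)+[215,262])
E
```

```text
[  12    8   57   50 1107] [[226.79766655 316.23735428]
 [229.76653862 268.73540783]
 [283.36965179 272.08560562]
 [280.40077972 319.58755112]]
```

View pics/crop.png

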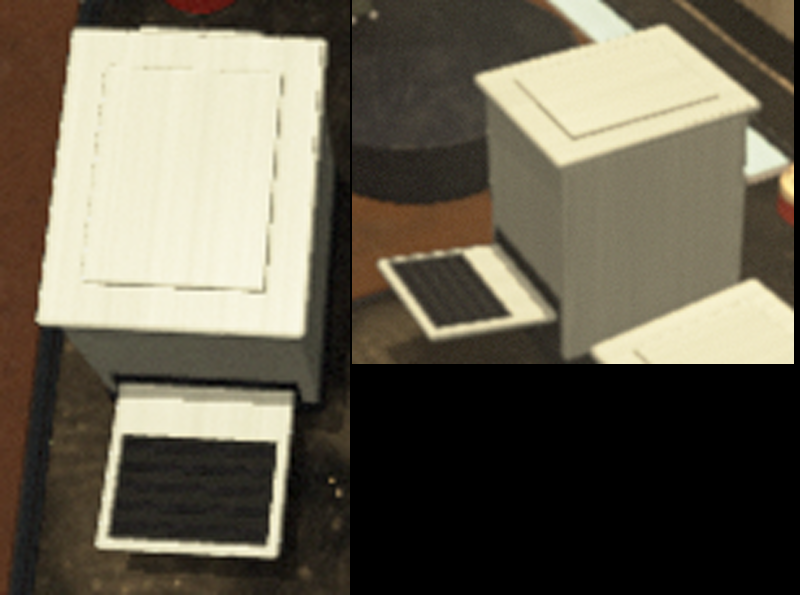

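```bash
cat >geo.py <<'E'
import numpy as np
def ray(n,px):
    c=np.load(n+'.npz');R=c['view'][:3,:3];t=c['view'][:3,3]
    d=np.linalg.inv(c['K'])@[px[0],px[1],1];d=R.T@(d*[1,-1,-1]);return -R.T@t,d
def plane(n,px,z):
    o,d=ray(n,px);return o+d*(z-o[2])/d[2]
def tri(p,q):
    o,d=ray('top0',p);o2,e=ray('side0',q);s=np.linalg.lstsq(np.c_[d,-e],o2-o,rcond=None)[0]
    a=o+d*s[0];b=o2+e*s[1];return (a+b)/2,np.linalg.norm(a-b)
E
python3 - <<'E'
from geo import *
np.set_printoptions(precision=4,suppress=True)
T=lambda x,y:(200+x/3.5,160+y/3.5);S=lambda x,y:(220+(x-352)/2.6,150+y/2.6)
# tongue front corners
L=tri(T(98,548),S(380,262));R=tri(T(277,555),S(433,337));print('tip',L,R,np.linalg.norm(L[0]-R[0]))
l=plane('top0',T(98,548),.0755);r=plane('top0',T(277,555),.0755);print('tip plane',l,r,np.linalg.norm(l-r))
# tread corners
tr=[plane('top0',T(*p),z) for p,z in(((123,435),.064),((277,440),.064),((268,545),.075),((109,537),.075))]
print(np.array(tr));
# lid corners at z .194
q=[plane('top0',T(*p),.194) for p in((40,322),(305,334),(326,40),(75,30))];print(np.array(q))
print(tri(T(40,322),S(476,76)),tri(T(305,334),S(562,163)))
for a,b in((l,r),(tr[0],tr[1]),(tr[3],tr[2]),(q[0],q[1]),(q[3],q[2])):
    d=b-a;print('yaw',np.degrees(np.arctan2(d[0],-d[1])),'len',np.linalg.norm(d))
for a,b in((q[0],q[3]),(q[1],q[2])):
    d=b-a;print('yaw',np.degrees(np.arctan2(d[1],d[0])),np.linalg.norm(d))
for n,p,z in(('garlic',(301,371),.03),('cork',(249,364),.038),('match',(374,371),.016),('lowtip',(329,326),.0755),('lowtip',(383,326),.0755),('potpan',(185,240),.05)): print(n,plane('top0',p,z))
E
```

```text
tip (array([0.4714, 0.2212, 0.0719]), np.float64(0.0014997705928403843)) (array([0.4717, 0.1289, 0.0713]), np.float64(0.00045762291659506724)) 0.09225175611327467
tip plane [0.4703 0.2207 0.0755] [0.4714 0.1285 0.0755] 0.09220117521967615
[[0.5319 0.2161 0.064 ]
 [0.5333 0.1342 0.064 ]
 [0.4763 0.1335 0.075 ]
 [0.4762 0.2157 0.075 ]]
[[0.5578 0.2348 0.194 ]
 [0.5582 0.112  0.194 ]
 [0.7062 0.1123 0.194 ]
 [0.7055 0.235  0.194 ]]
(array([0.5594, 0.2362, 0.1883]), np.float64(0.0003062903321714743)) (array([0.5601, 0.1123, 0.1884]), np.float64(0.0008920401762928065))
yaw 0.6788732712361565 len 0.09220117521967615
yaw 0.9990534341688954 len 0.08194247296381996
yaw 0.03720326462465294 len 0.08217315976531307
yaw 0.18823181250048188 len 0.12279099034259873
yaw 0.3226178961298915 len 0.1227108041835125
yaw 0.08644835529308682 0.14773153691545682
yaw 0.11781560026306986 0.14801923102377687
garlic [0.3839 0.0855 0.03  ]
cork [0.3911 0.1807 0.038 ]
match [ 0.3912 -0.0493  0.016 ]
lowtip [0.4627 0.0384 0.0755]
lowtip [ 0.4676 -0.0579  0.0755]
potpan [0.6166 0.3251 0.05  ]
```

The rows are not in the units I measure in: shifts go in shares of 0.75 m and turns go in shares of 180 degrees. I convert before sending: -0.406 m is -0.5413, 0.06 m is 0.08, -19.2 degrees is -0.1067.

```bash
python3 - <<'E'
from rig import bot, eyes, job
c=eyes.capture('wrist');print(c['mount'])
E
```

```text
[[-1.26497418e-03  9.57360358e-01  2.88893656e-01  7.93141137e-02]
 [ 9.99999192e-01  1.24744478e-03  2.44792412e-04 -8.62914713e-04]
 [-1.26024333e-04  2.88893733e-01 -9.57361162e-01 -1.88584351e-01]
 [ 0.00000000e+00  0.00000000e+00  0.00000000e+00  1.00000000e+00]]
```

Request:
step_hand(
  rows=[
    [[-0.1333,-0.1,0,0,0,-0.0333,0],[-0.1333,-0.1,0,0,0,-0.0333,0],[-0.1333,-0.1,0,0,0,-0.0333,0],[-0.2667,-0.2,0,0,0,-0.0667,0],[-0.2667,-0.2,0,0,0,-0.0667,0],[-0.2667,-0.2,0,0,0,-0.0667,0],[-0.4,-0.2933,0,0,0,-0.1067,0],[-0.4,-0.2933,0,0,0,-0.1067,0],[-0.4,-0.2933,0,0,0,-0.1067,0],[-0.4533,-0.3333,0,0,0,-0.1067,0],[-0.5067,-0.3733,0,0,0,-0.1067,0],[-0.5413,-0.3987,0.0267,0,0,-0.1067,0],[-0.5413,-0.3987,0.0533,0,0,-0.1067,0],[-0.5413,-0.3987,0.08,0,0,-0.1067,0],[-0.5413,-0.3987,0.08,0,0,-0.1067,0],[-0.5413,-0.3987,0.08,0,0,-0.1067,0]],
  ],
)

```text
time_s: 1.75
position: [0.4903, 0.1745, 0.1359]
tcp_rot: [[-1.0, -0.0, -0.001], [-0.0, 1.0, -0.0], [0.001, -0.0, -1.0]]
force: [-0.1, -0.1, -1.0]
opening: 0.005
grasp_force: 0.0
```

```bash
python3 - <<'E'
from rig import bot, eyes, job
import cv2,numpy as np
s=bot.read_state();print(s['position'],s['tcp_rot'],s['force'],s['opening'],s['time_s'])
c=eyes.capture('side')['color'][60:360,150:450];d=eyes.capture('top')['color'][130:380,180:400]
c=cv2.resize(c,None,fx=1.3,fy=1.3);d=cv2.resize(d,(343,390))
cv2.imwrite('pics/a.png',np.hstack([c,d])[:,:,::-1])
E
```

```text
[0.49032479 0.17448375 0.13586632] [[-9.99999481e-01 -3.71761551e-04 -9.48531840e-04]
 [-3.71625995e-04  9.99999921e-01 -1.43083709e-04]
 [ 9.48584958e-04 -1.42731135e-04 -9.99999540e-01]] [-0.06160139 -0.10951204 -0.98890899] 0.004558108833623765 1.75
```

View pics/a.png

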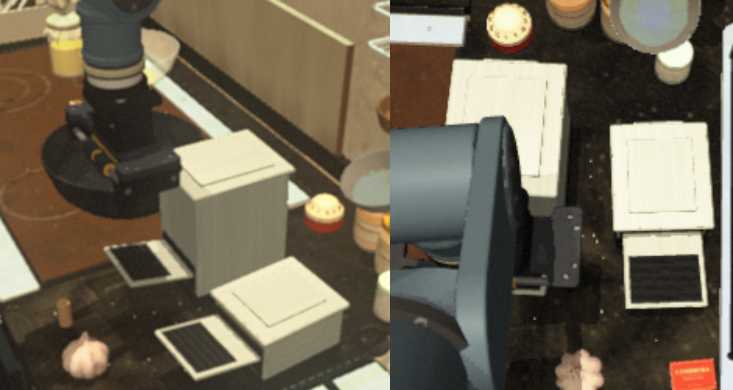

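The fingers are above the lever and clear of it. In the right crop the gripper body ends near (575,245), and the wrist link near (430,190) looks close to the lid. I'll check the heights before pressing.

```bash
python3 - <<'E'
from geo import *
np.set_printoptions(precision=3,suppress=True)
def proj(n,p):
    c=np.load(n+'.npz');q=c['view']@[*p,1];q=q[:3]*[1,-1,-1];u=c['K']@q;return u[:2]/u[2]
for p in([.49,.1745,.136],[.49,.1745,.206],[.49,.08,.206],[.49,.27,.206],[.53,.08,.206]):
    u=proj('side0',p);v=proj('top0',p);print(p,'sidecrop',(u-[150,60])*1.3,'topcrop',(v-[180,130])*1.56+[390,0])
for z in(.3,.35,.4,.5):
    for cr in((470,120),(395,130),(505,120)):
        print(z,cr,plane('top0',((cr[0]-390)/1.56+180,cr[1]/1.56+130),z))
print(ray('top0',(0,0))[0],ray('side0',(0,0))[0])
E
```

```text
[0.49, 0.1745, 0.136] sidecrop [127.007 223.605] topcrop [498.8   267.422]
[0.49, 0.1745, 0.206] sidecrop [123.095 178.118] topcrop [488.682 255.828]
[0.49, 0.08, 0.206] sidecrop [155.318 215.376] topcrop [583.58  260.587]
[0.49, 0.27, 0.206] sidecrop [ 94.668 145.251] topcrop [393.259 251.043]
[0.53, 0.08, 0.206] sidecrop [185.677 206.085] topcrop [585.995 221.196]
0.3 (470, 120) [0.598 0.188 0.3  ]
0.3 (395, 130) [0.585 0.255 0.3  ]
0.3 (505, 120) [0.6   0.155 0.3  ]
0.35 (470, 120) [0.58  0.177 0.35 ]
0.35 (395, 130) [0.568 0.239 0.35 ]
0.35 (505, 120) [0.581 0.147 0.35 ]
0.4 (470, 120) [0.562 0.166 0.4  ]
0.4 (395, 130) [0.551 0.223 0.4  ]
0.4 (505, 120) [0.563 0.138 0.4  ]
0.5 (470, 120) [0.525 0.144 0.5  ]
0.5 (395, 130) [0.516 0.19  0.5  ]
0.5 (505, 120) [0.526 0.121 0.5  ]
[0.362 0.046 0.947] [ 0.186 -0.62   0.73 ]
```

Clearance is fine: the wrist is high (about z 0.5), and the body stays about 25 mm in front of the lid. Now I'll go down to contact and part of the press.

In the tool's units: 0.08 m is 0.1067, 0.078 m is 0.104.

Request:
step_hand(
  rows=[
    [[0,0,0.02,0,0,0,0],[0,0,0.04,0,0,0,0],[0,0,0.056,0,0,0,0],[0,0,0.0667,0,0,0,0],[0,0,0.0747,0,0,0,0],[0,0,0.08,0,0,0,0],[0,0,0.084,0,0,0,0],[0,0,0.088,0,0,0,0],[0,0,0.092,0,0,0,0],[0,0,0.096,0,0,0,0],[0,0,0.1,0,0,0,0],[0,0,0.104,0,0,0,0],[0,0,0.1067,0,0,0,0],[0,0,0.1067,0,0,0,0]],
  ],
)

```text
time_s: 3.25
position: [0.4903, 0.1744, 0.0556]
tcp_rot: [[-1.0, -0.0, -0.001], [-0.0, 1.0, -0.0], [0.001, -0.0, -1.0]]
force: [0.8, 0.3, 0.1]
opening: 0.004
grasp_force: 0.0
```

Request:
step_hand(
  rows=[
    [[0,0,0.004,0,0,0,0],[0,0,0.008,0,0,0,0],[0,0,0.012,0,0,0,0],[0,0,0.016,0,0,0,0],[0,0,0.02,0,0,0,0],[0,0,0.0227,0,0,0,0],[0,0,0.024,0,0,0,0],[0,0,0.024,0,0,0,0]],
  ],
)

```text
time_s: 4.05
position: [0.4901, 0.1745, 0.0378]
tcp_rot: [[-1.0, -0.0, -0.001], [-0.0, 1.0, -0.0], [0.001, -0.0, -1.0]]
force: [-2.4, 0.8, 3.2]
opening: 0.0
grasp_force: 1.8
```

```bash
python3 - <<'E'
from rig import bot, eyes, job
import cv2,numpy as np
c=eyes.capture('side')['color'][60:360,150:450];d=eyes.capture('top')['color'][130:380,180:400]
c=cv2.resize(c,None,fx=1.3,fy=1.3);d=cv2.resize(d,(343,390))
cv2.imwrite('pics/b.png',np.hstack([c,d])[:,:,::-1])
E
```

```text
(no output)
```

View pics/b.png

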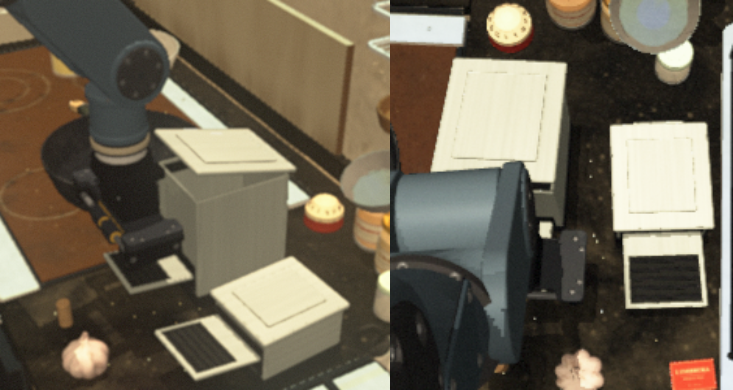

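The lid is partly open. Its front-left corner is now near (157,130) in the side crop. I'll work out the lid angle from that corner.

```bash
cat >>geo.py <<'E'
def proj(n,p):
    c=np.load(n+'.npz');q=c['view']@[*p,1];q=q[:3]*[1,-1,-1];u=c['K']@q;return u[:2]/u[2]
E
python3 - <<'E'
from geo import *
np.set_printoptions(precision=1,suppress=True)
for t in np.arange(0,1.3,.1):
    r=[]
    for y in(.2365,.1105):
        p=[.708-.152*np.cos(t)-.008*np.sin(t),y,.186+.152*np.sin(t)+.008*np.cos(t)]
        r+=[(proj('side0',p)-[150,60])*1.3,(proj('top0',p)-[180,130])*1.56+[390,0]]
    print(round(t,1),*r)
E
```

```text
0.0 [150.3 151.9] [437.2 191.9] [193.4 196.4] [558.4 197.8]
0.1 [149.7 142.1] [433.9 188. ] [193.1 186.1] [557.4 194. ]
0.2 [150.1 132. ] [430.7 182.7] [193.9 175.5] [556.5 188.7]
0.3 [151.6 121.7] [427.6 175.7] [195.9 164.6] [555.6 181.9]
0.4 [154.1 111.4] [424.8 167.2] [198.9 153.6] [554.9 173.4]
0.5 [157.6 101.2] [422.2 157.2] [203.1 142.7] [554.4 163.5]
0.6 [162.2  91.2] [419.9 145.8] [208.4 132. ] [553.9 152.1]
0.7 [167.8  81.6] [418. 133.] [214.6 121.6] [553.7 139.4]
0.8 [174.3  72.4] [416.5 119.1] [221.8 111.7] [553.6 125.5]
0.9 [181.5  63.9] [415.5 104.2] [229.9 102.4] [553.7 110.6]
1.0 [189.6  56.1] [414.9  88.6] [238.7  93.8] [554.  95.]
1.1 [198.2  49.1] [414.8  72.5] [248.1  86.1] [554.5  78.8]
1.2 [207.4  43.1] [415.1  56.1] [258.1  79.4] [555.1  62.4]
```

```bash
python3 - <<'E'
from rig import bot, eyes, job
import cv2
c=eyes.capture('wrist')['color'];d=eyes.capture('side')['color'][140:300,180:360]
import numpy as np
cv2.imwrite('pics/c.png',np.hstack([cv2.resize(c,(440,330)),cv2.resize(d,(360,330))])[:,:,::-1])
E
```

```text
(no output)
```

View pics/c.png

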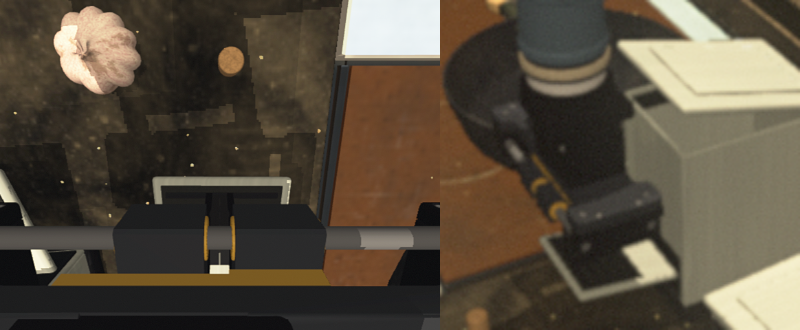

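```bash
python3 - <<'E'
from rig import bot, eyes, job
import numpy as np,cv2
np.set_printoptions(precision=4,suppress=True)
s=bot.read_state();c=eyes.capture('wrist');K=c['K'];M=c['mount'];R=np.array(s['tcp_rot']);p=np.array(s['position'])
print(s['force'],p,s['moment'],s['time_s']);k=640/440
# note 480/330 same scale
def ray(px):
    d=np.linalg.inv(K)@[px[0]*k,px[1]*k,1]*[1,-1,-1];return R@M[:3,3]+p,R@(M[:3,:3]@d)
o,a=ray((153,178));_,b=ray((291,178))
for z in(.03,.04,.05,.06,.07,.08):
    A=o+a*(z-o[2])/a[2];B=o+b*(z-o[2])/b[2];print(z,A,B,np.linalg.norm(A-B))
q=M[:3,:3].T@(-M[:3,3]);q=q*[1,-1,-1];u=K@q;print('tcp px in crop',u[:2]/u[2]/k)
print({n:c[n].shape for n in c if n not in('K','mount','color')})
cv2.imwrite('pics/d.png',cv2.resize(c['color'][230:440,180:500],(800,525),interpolation=cv2.INTER_CUBIC)[:,:,::-1])
E
```

```text
[-2.1351  0.3488  3.428 ] [0.4905 0.1745 0.038 ] [ 0.013   0.4724 -0.0379] 4.25
0.03 [0.4815 0.1192 0.03  ] [0.4816 0.2323 0.03  ] 0.11308258307912888
0.04 [0.4779 0.122  0.04  ] [0.478  0.2293 0.04  ] 0.10733167579733985
0.05 [0.4743 0.1248 0.05  ] [0.4744 0.2264 0.05  ] 0.10158076851555087
0.06 [0.4707 0.1275 0.06  ] [0.4708 0.2234 0.06  ] 0.09582986123376186
0.07 [0.4672 0.1303 0.07  ] [0.4672 0.2204 0.07  ] 0.09007895395197282
0.08 [0.4636 0.1331 0.08  ] [0.4636 0.2174 0.08  ] 0.0843280466701838
tcp px in crop [220.4461 191.9072]
{}
```

View pics/d.png

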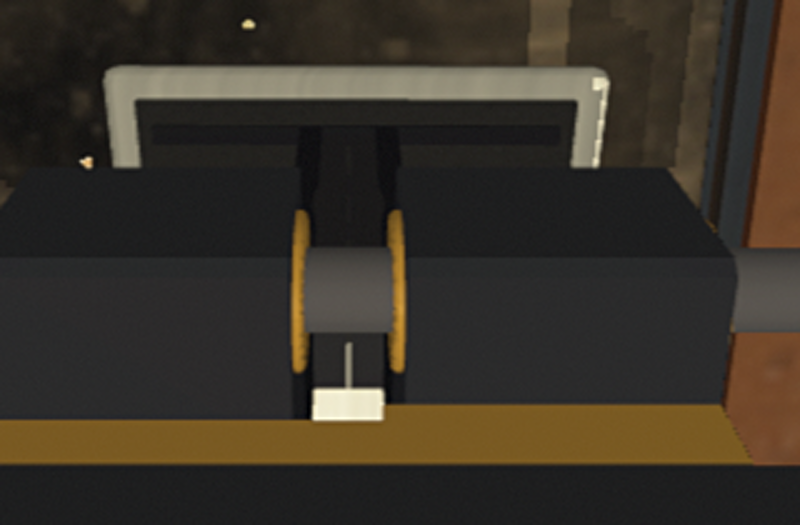

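The wrist view shows the fingers on the tread, with the tongue's front edge at rows 65–100. Its apparent width puts that edge at about z 0.061, so the lever has gone only part of the way. The real tips therefore sit about 20 mm above the reported TCP, so I'll keep pressing and watch the force.

In the tool's units: 0.016 m is 0.0213, 0.014 m is 0.0187.

```bash
cat >look.py <<'E'
import sys
from rig import bot, eyes, job
import cv2,numpy as np
s=bot.read_state();print(s['position'],s['force'],s['time_s'])
c=eyes.capture('side')['color'][60:360,150:450];d=eyes.capture('top')['color'][130:380,180:400]
c=cv2.resize(c,None,fx=1.3,fy=1.3);d=cv2.resize(d,(343,390))
cv2.imwrite(f'pics/{sys.argv[1]}.png',np.hstack([c,d])[:,:,::-1])
E
```

Request:
step_hand(
  rows=[
    [[0,0,0.0027,0,0,0,0],[0,0,0.0053,0,0,0,0],[0,0,0.008,0,0,0,0],[0,0,0.0107,0,0,0,0],[0,0,0.0133,0,0,0,0],[0,0,0.016,0,0,0,0],[0,0,0.0187,0,0,0,0],[0,0,0.0213,0,0,0,0],[0,0,0.0213,0,0,0,0]],
  ],
)

```text
time_s: 5.2
position: [0.4906, 0.1745, 0.0216]
tcp_rot: [[-1.0, -0.0, -0.0], [-0.0, 1.0, -0.0], [0.0, -0.0, -1.0]]
force: [-1.9, 0.4, 4.2]
opening: 0.005
grasp_force: 1.7
```

```bash
python3 look.py e
```

```text
[0.49057067 0.17447407 0.02164913] [-1.88919019  0.36058187  4.20224053] 5.2
```

View pics/e.png

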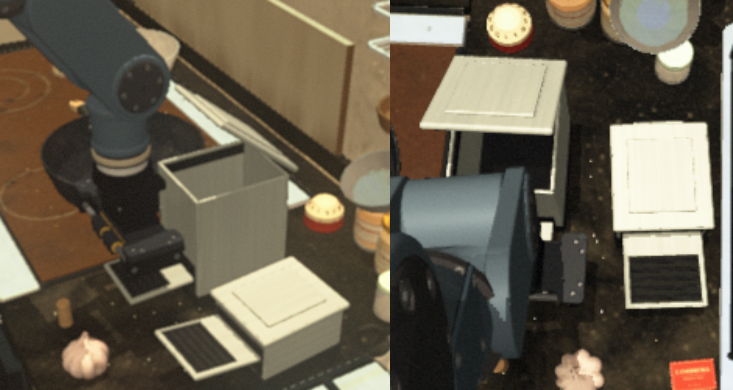

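The lid is now about 0.7 rad open, with its corner near (420,125) in the top crop. About 14–16 mm of press remains, so I'll approach the stop gently and watch the force.

In the tool's units: 0.012 m is 0.016, 0.006 m is 0.008.

Request:
step_hand(
  rows=[
    [[0,0,0.0027,0,0,0,0],[0,0,0.0053,0,0,0,0],[0,0,0.008,0,0,0,0],[0,0,0.0107,0,0,0,0],[0,0,0.0133,0,0,0,0],[0,0,0.0147,0,0,0,0],[0,0,0.016,0,0,0,0],[0,0,0.016,0,0,0,0]],
  ],
)

```text
time_s: 6.1
position: [0.4913, 0.1745, 0.0099]
tcp_rot: [[-1.0, -0.0, 0.001], [-0.0, 1.0, 0.0], [-0.001, 0.0, -1.0]]
force: [-0.7, 0.7, 1.1]
opening: 0.004
grasp_force: 0.7
```

Request:
step_hand(
  rows=[
    [[0,0,0.0013,0,0,0,0],[0,0,0.0027,0,0,0,0],[0,0,0.0027,0,0,0,0]],
  ],
)

```text
time_s: 6.4
position: [0.491, 0.1745, 0.0079]
tcp_rot: [[-1.0, -0.0, 0.001], [-0.0, 1.0, 0.0], [-0.001, 0.0, -1.0]]
force: [1.7, -0.5, 1.7]
opening: 0.006
grasp_force: 0.6
```

Request:
step_hand(
  rows=[
    [[0,0,0.0013,0,0,0,0],[0,0,0.0013,0,0,0,0],[0,0,0.0013,0,0,0,0]],
  ],
)

```text
time_s: 6.7
position: [0.4905, 0.1745, 0.0069]
tcp_rot: [[-1.0, -0.0, -0.0], [-0.0, 1.0, 0.0], [0.0, 0.0, -1.0]]
force: [1.4, 1.1, 1.1]
opening: 0.005
grasp_force: 0.5
```

```bash
python3 look.py f
```

```text
[0.49051173 0.17452159 0.00691028] [1.41294716 1.07421156 1.0771655 ] 6.7
```

View pics/f.png

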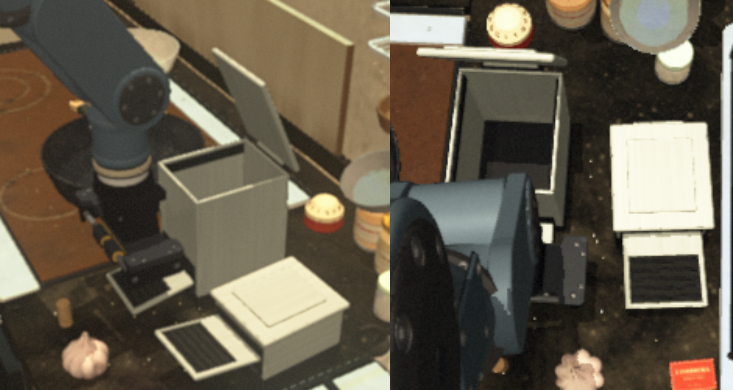

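The lid stands wide open, with its edge near (418,50) in the top crop, against about 56 predicted for 1.2 rad. I'll seek the stop with 1 mm more and then hold.

Request:
step_hand(
  rows=[
    [[0,0,0.0013,0,0,0,0],[0,0,0.0013,0,0,0,0],[0,0,0.0013,0,0,0,0]],
  ],
)

```text
time_s: 7.1
position: [0.4904, 0.1745, 0.0059]
tcp_rot: [[-1.0, -0.0, -0.0], [-0.0, 1.0, -0.0], [0.0, -0.0, -1.0]]
force: [0.0, 0.1, 1.8]
opening: 0.005
grasp_force: 0.4
```

Request:
step_hand(
  rows=[
    [[0,0,0.0013,0,0,0,0],[0,0,0.0013,0,0,0,0],[0,0,0.0013,0,0,0,0]],
  ],
)

```text
time_s: 7.4
position: [0.4905, 0.1745, 0.0054]
tcp_rot: [[-1.0, -0.0, 0.0], [-0.0, 1.0, 0.0], [-0.0, 0.0, -1.0]]
force: [-0.1, -0.2, 5.5]
opening: 0.002
grasp_force: 2.8
```

At the stop, with the force up to 5.5 N. Hold for 2 s, then ease up at about 15 mm/s.

Request:
step_hand(
  rows=[
    [[0,0,0,0,0,0,0],[0,0,0,0,0,0,0],[0,0,0,0,0,0,0],[0,0,0,0,0,0,0],[0,0,0,0,0,0,0],[0,0,0,0,0,0,0],[0,0,0,0,0,0,0],[0,0,0,0,0,0,0],[0,0,0,0,0,0,0],[0,0,0,0,0,0,0],[0,0,0,0,0,0,0],[0,0,0,0,0,0,0],[0,0,0,0,0,0,0],[0,0,0,0,0,0,0],[0,0,0,0,0,0,0],[0,0,0,0,0,0,0],[0,0,0,0,0,0,0],[0,0,0,0,0,0,0],[0,0,0,0,0,0,0],[0,0,0,0,0,0,0]],
  ],
)

```text
time_s: 9.4
position: [0.4905, 0.1745, 0.0054]
tcp_rot: [[-1.0, -0.0, 0.0], [-0.0, 1.0, -0.0], [-0.0, -0.0, -1.0]]
force: [-1.5, -0.7, 5.8]
opening: 0.005
grasp_force: 2.8
```

Request:
step_hand(
  rows=[
    [[0,0,0,0,0,0,0],[0,0,-0.0013,0,0,0,0],[0,0,-0.0027,0,0,0,0],[0,0,-0.004,0,0,0,0],[0,0,-0.0053,0,0,0,0],[0,0,-0.0073,0,0,0,0],[0,0,-0.0093,0,0,0,0],[0,0,-0.0113,0,0,0,0],[0,0,-0.0133,0,0,0,0],[0,0,-0.0153,0,0,0,0],[0,0,-0.0173,0,0,0,0],[0,0,-0.0193,0,0,0,0],[0,0,-0.0213,0,0,0,0],[0,0,-0.0233,0,0,0,0],[0,0,-0.0253,0,0,0,0],[0,0,-0.0267,0,0,0,0]],
  ],
)

```text
time_s: 11.0
position: [0.4905, 0.1745, 0.0251]
tcp_rot: [[-1.0, -0.0, 0.0], [-0.0, 1.0, -0.0], [-0.0, -0.0, -1.0]]
force: [-2.3, -0.1, 3.0]
opening: 0.002
grasp_force: 1.5
```

In the tool's units: -0.018 m is -0.024, -0.017 m is -0.0227.

Request:
step_hand(
  rows=[
    [[0,0,-0.0013,0,0,0,0],[0,0,-0.0033,0,0,0,0],[0,0,-0.0053,0,0,0,0],[0,0,-0.0073,0,0,0,0],[0,0,-0.0093,0,0,0,0],[0,0,-0.0113,0,0,0,0],[0,0,-0.0133,0,0,0,0],[0,0,-0.0147,0,0,0,0],[0,0,-0.016,0,0,0,0],[0,0,-0.0173,0,0,0,0],[0,0,-0.0187,0,0,0,0],[0,0,-0.02,0,0,0,0],[0,0,-0.0213,0,0,0,0],[0,0,-0.0227,0,0,0,0],[0,0,-0.024,0,0,0,0],[0,0,-0.024,0,0,0,0]],
  ],
)

```text
time_s: 12.6
position: [0.4914, 0.1747, 0.0433]
tcp_rot: [[-1.0, -0.0, 0.002], [-0.0, 1.0, 0.0], [-0.002, 0.0, -1.0]]
force: [3.1, -0.2, 2.9]
opening: 0.003
grasp_force: 1.7
```

Request:
step_hand(
  rows=[
    [[0,0,-0.0013,0,0,0,0],[0,0,-0.0027,0,0,0,0],[0,0,-0.004,0,0,0,0],[0,0,-0.0053,0,0,0,0],[0,0,-0.0067,0,0,0,0],[0,0,-0.008,0,0,0,0],[0,0,-0.0093,0,0,0,0],[0,0,-0.0107,0,0,0,0],[0,0,-0.012,0,0,0,0],[0,0,-0.0133,0,0,0,0],[0,0,-0.0133,0,0,0,0]],
  ],
)

```text
time_s: 13.7
position: [0.4904, 0.1745, 0.053]
tcp_rot: [[-1.0, -0.0, -0.0], [-0.0, 1.0, -0.0], [0.0, -0.0, -1.0]]
force: [0.4, -0.8, -0.1]
opening: 0.009
grasp_force: 0.0
```

Contact has ended with the lever at rest. Now withdraw upwards and check.

In the tool's units: -0.09 m is -0.12, -0.08 m is -0.1067.

Request:
step_hand(
  rows=[
    [[0,0,-0.0027,0,0,0,0],[0,0,-0.0067,0,0,0,0],[0,0,-0.0133,0,0,0,0],[0,0,-0.0267,0,0,0,0],[0,0,-0.0467,0,0,0,0],[0,0,-0.0667,0,0,0,0],[0.0133,0,-0.0867,0,0,0,0],[0.0267,0,-0.1067,0,0,0,0],[0.04,0,-0.12,0,0,0,0],[0.04,0,-0.12,0,0,0,0],[0.04,0,-0.12,0,0,0,0],[0.04,0,-0.12,0,0,0,0],[0.04,0,-0.12,0,0,0,0]],
  ],
)

```text
time_s: 15.0
position: [0.4606, 0.1744, 0.1423]
tcp_rot: [[-1.0, -0.0, -0.001], [-0.0, 1.0, -0.0], [0.001, -0.0, -1.0]]
force: [0.9, -0.5, 0.1]
opening: 0.003
grasp_force: 0.0
```

```bash
python3 look.py g
```

```text
[0.46063909 0.17439855 0.14233817] [ 0.86734446 -0.50945536  0.06134989] 15.0
```

View pics/g.png

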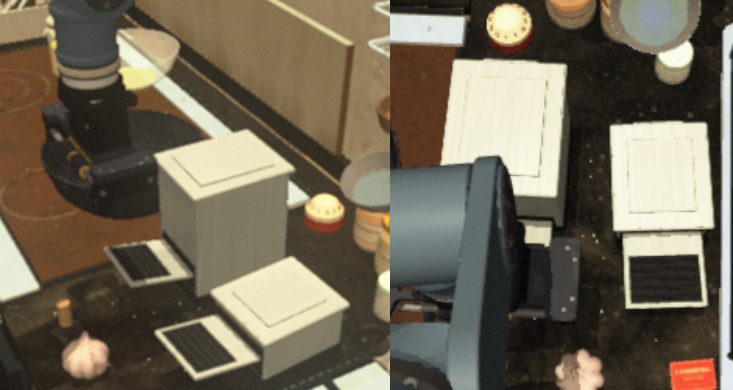

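The tall lid is shut, with its left corner near (157,157) in the side crop. The lever is back up at (147,262), and the caddies, garlic, matches, cork and jar look unmoved.

```bash
python3 -c "
from rig import bot, eyes, job
print(job.hand_in())"
```

```text
the job is handed in; nothing more can be done
None
```

I pressed the tall caddy's lever to its stop with its lid wide open and held it for over 2 s. I then eased the lid shut with the fingers on the lever and withdrew the hand; nothing else looked moved, and the job is handed in (no verdict was shown).

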